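Close up terminal blocks on a DIN rail

ROBOT

A 7-joint arm with a two-finger parallel gripper is mounted at the origin on the work surface. World frame = base frame: x ahead of the robot, y to its left, z up, the work surface at z = 0. Lengths are in m, angles in rad, forces in N, time in s.
With the tool pointing down it reaches from about 0.35 to 0.9 m from the base axis. Payload 19.9 kg.
Tool frame: the origin (TCP) lies on the centre line of the jaws, within the pads' length; the fingertips stand ahead of it and the grasp point (between the pads) lies 2 mm behind it (manip.tcp_to_tips is the y of the fingertips in the tool frame, in m); y points along the fingers, z is the direction in which the jaws open and shut, and the axes are right-handed (so a half turn about y gives the same grasp; the last joint's range is limited). The gripper opens to 85 mm and grips with 20 to 120 N. Pads are 22 mm wide; open, the fingers measure 114 mm over their backs; the gripper's body (76 mm by 85 mm) begins 54 mm behind the grasp point. The pads swing forward as they close: fully open they stand 13 mm farther back than shut.
Start: joints at [1.169, 0.417, -0.01, 1.614, 0.005, 1.111, -0.053], TCP at [0.22, -0.585, 0.226] pointing down, gripper open.
Joint ranges: [-2.81, 2.81], [-0.39, 2.02], [-1.27, 1.25], [0.06, 2.57], [-1.19, 4.33], [0.19, 2], [-2.82, 2.82]. Speed limits (rad/s): [1.89, 1.89, 2.39, 2.39, 3.01, 3.01, 3.01].

INTERFACE

Orientations are given as a 3x3 rotation matrix whose columns are the frame's x, y, z axes.
In Python, from cell import manip gives the robot as it stands.
- The arm moves only by the tool drive_tool, never from a script. Its argument "motion" is a list of rows, each an object with "travel": the shift along the tool's x, y, z in m, a list of three; "twist": the turn about the tool's y in degrees; "gripper": the finger opening in m, from 0 to 0.0854. A call has 1 to 10 rows; each row shifts and turns the pose as measured when the row begins, along the tool's axes as they then stand; what a row does not reach is not made up. A row lasts 1/12 s, in which the tool goes at most 41.7 mm and 7.16 degrees, less where a joint would pass 70% of its speed; a pose out of reach is approached as far as the arm can. A call is refused whole if a number of a shift passes 0.0417 or a number of a turn 7.16, either way. A call with a gripper value outside its range is refused whole. The fingers move at their own pace and stop on an object; the grip force is fixed at half the most. Time passes only in rows, so rows that do not move let the fingers close. It gives the time, the measured TCP pose, the force and the opening at its end, in the units of the state.
- manip.get_obs(): the state, without advancing time (a new reading comes with each control period).
- manip.grab_frame(name): name is "scene" or "top" or "wrist"; returns a dict with "color" (384x512x3 uint8, red, green, blue), "z_map" (384x512 float32, m along the optical axis (not along the pixel's ray), 0 where there is no reading), "K" (3x3 intrinsics, pixels), "D" ([k1, k2, p1, p2, k3] as OpenCV has them; the pictures are not rectified), "camera_from_world" (4x4, takes a point from world to camera coordinates). Camera axes: x right, y down, z forward; pixel columns grow to the right and rows downward; lengths in m; the calibration is good to about 2 mm. A picture is of the moment at which its call begins.
- manip.sign_off(): hands the job in, once; it reports no verdict.
The state is a dict: "time_s": time; "joint_positions": joint angles; "joint_velocities": joint speeds; "joint_torque": joint torques, N m; "tcp_pos": TCP position; "eef_rot": TCP orientation; "force": force on the tool from outside, world axes, zero at the start; "moment": the same for the moment, N m; "grip_width": finger opening in m.
Only numpy, scipy, OpenCV 4.12 (cv2) and the standard library are available. Lean on these libraries where they do the work, as an engineer would, in place of code of your own. Each camera call takes 0.05 s, during which the arm holds its last target.

TASK

The four clip-on terminal blocks stand in a closed row on the mounting rail, some way short of the black end bracket. With the fingertips, push on the back of the last block (green and yellow) and slide the whole row along the rail as one train until the first block is tight against the end bracket and no gap is left anywhere in the row; then take the hand away. Do not grip or lift any block or touch the other three with the fingers, keep the row together on the way, and leave the mug, the screwdriver and the spare block where they are.

Things in the scene. Friction and masses are not known exactly. Their poses are not given: they have to be found in the camera images.
- panel: Fixed panel on a thin blue mat: plate 370 x 170 x 3 mm with a steel rail (320 long, 35 wide, 15 high) along x and a grey wiring duct (320 x 30, 30 high) beside it. Origin: centre of the plate's underside; x runs along the rail towards the end bracket, y across, z up. Rail: centre line at y = -20 mm, top at z = 18 mm. Duct: centre line at y = +50 mm, top at z = 33 mm.
- rail_mid (a point): Middle of the rail's length, on its centre line, at the height of the rail's top face; same axes as the panel.
- end_bracket: Black plastic end bracket screwed tight on the rail near its +x end; it does not move. 10 mm along the rail, 46 mm across, 36 mm high above the rail's top. Origin: its middle, on the rail's centre line, at the height of the rail's top; x along the rail as the panel's.
- block1: Terminal block 1 of 4, grey, about 45 g, clipped on the rail; slides along it with light friction. The first, nearest the bracket. 16 mm along the rail (closed row: 16 mm pitch), 42 mm high above the rail's top, 52 mm across (30 mm from 24 mm up). Origin: its middle, on the rail's centre line, level with the rail's top; x along the rail to the bracket, z up.
- block2: Terminal block 2 of 4, grey, about 45 g, clipped on the rail; slides along it with light friction. 16 mm along the rail (closed row: 16 mm pitch), 42 mm high above the rail's top, 52 mm across (30 mm from 24 mm up). Origin: its middle, on the rail's centre line, level with the rail's top; x along the rail to the bracket, z up.
- block3: Terminal block 3 of 4, blue, about 45 g, clipped on the rail; slides along it with light friction. 16 mm along the rail (closed row: 16 mm pitch), 42 mm high above the rail's top, 52 mm across (30 mm from 24 mm up). Origin: its middle, on the rail's centre line, level with the rail's top; x along the rail to the bracket, z up.
- block4: Terminal block 4 of 4, green with a yellow top and stripes, about 45 g, clipped on the rail; slides along it with light friction. The last: push its bare flat back (x = -8 mm). 16 mm along the rail (closed row: 16 mm pitch), 42 mm high above the rail's top, 52 mm across (30 mm from 24 mm up). Origin: its middle, on the rail's centre line, level with the rail's top; x along the rail to the bracket, z up.
- mug: White mug, 80 mm across, 90 mm high, standing beyond the end bracket's end of the panel. Origin: centre of its underside. Leave alone.
- screwdriver: Small red-handled screwdriver, 170 mm long, lying on the mat on the far side of the panel. Leave alone.
- spare_block: A spare grey terminal block lying on its flat side (about 52 x 51 mm, 16 mm high) on the mat on the far side of the panel. Leave alone.
Not all that is in view belongs to the job. There is more than one size of the block4; the job needs the smallest.

How it is judged:
By the outcome, as a careful person would: the job done as asked, in the order asked, and still so for the second after the job is handed in, with the robot touching nothing.
It also fails if it takes over 37 s, if anything falls off the work surface, if the arm or the gripper's body presses on something with over 40 N, if the wrist force passes 120 N, or if a joint passes its speed limit or range.

## Working session

There is one attempt and no reset: what is moved stays moved. The work goes in short steps, Python scripts to look and compute and a tool call to move; the robot and the scene stay as the last step left them, time stands still between calls to the robot, and variables do not carry over. Pictures are saved under pics/ and viewed, and the job is handed in when it is done.

Besides the shell and the picture viewer there is one more tool, called after "Request:" as a command line: name --argument value ..., lists and objects as JSON in quotes. drive_tool: Moves the arm, as the interface text tells. Its arguments: {"type":"object","properties":{"motion":{"type":"array"}},"required":["motion"]}

```bash
mkdir -p pics; ls; python3 - <<'E'
from cell import manip
import cv2,numpy as np
o=manip.get_obs()
print(o['time_s'],o['tcp_pos'],np.round(o['eef_rot'],3),o['force'],o['grip_width'],manip.tcp_to_tips)
for n in ("scene","top","wrist"):
    f=manip.grab_frame(n); cv2.imwrite(f'pics/{n}0.png',f['color'][:,:,::-1]); np.savez(f'{n}0.npz',**f)
    print(n,np.round(f['K'],1).tolist(),f['D'],np.round(f['camera_from_world'],3).tolist())
E
```

```text
pics
0.0 [ 0.21991142 -0.58466488  0.22508101] [[-0.936 -0.     0.352]
 [-0.352  0.001 -0.936]
 [ 0.    -1.    -0.001]] [ 0.54398963  0.59121039 -0.18609531] 0.08530644824617327 0.017
scene [[348.0, 0.0, 253.8], [0.0, 348.0, 193.2], [0.0, 0.0, 1.0]] [-0.00520026  0.          0.          0.          0.        ] [[0.883, 0.469, 0.001, -0.51], [0.386, -0.726, -0.569, -0.189], [-0.266, 0.503, -0.822, 1.007], [0.0, 0.0, 0.0, 1.0]]
top [[353.3, 0.0, 253.6], [0.0, 353.3, 187.0], [0.0, 0.0, 1.0]] [-0.11028443  0.          0.          0.          0.        ] [[-0.092, -0.996, -0.005, 0.048], [-0.972, 0.091, -0.217, 0.549], [0.216, -0.015, -0.976, 0.799], [0.0, 0.0, 0.0, 1.0]]
wrist [[331.1, 0.0, 255.8], [0.0, 331.1, 187.1], [0.0, 0.0, 1.0]] [-0.05115031  0.          0.          0.          0.        ] [[0.352, -0.936, -0.0, -0.625], [-0.904, -0.34, 0.258, -0.033], [-0.242, -0.091, -0.966, 0.378], [0.0, 0.0, 0.0, 1.0]]
```

View pics/scene0.png

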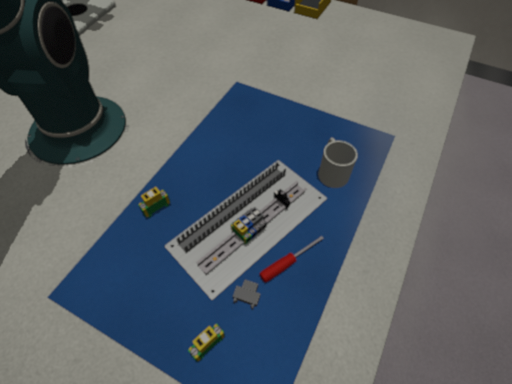

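View pics/top0.png

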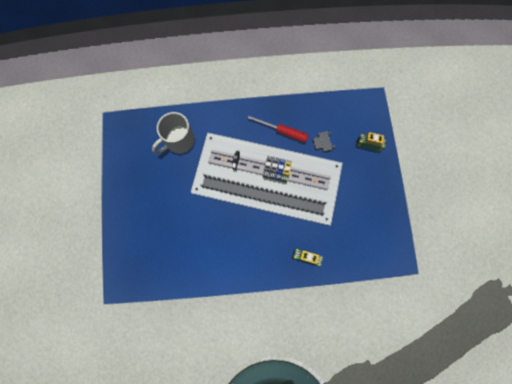

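View pics/wrist0.png

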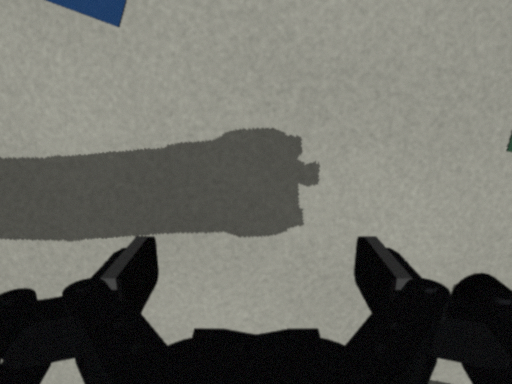

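The green/yellow candidates in the scene view are the rail block at (243,230), a loose one at (153,200) and a loose one at (206,341). In the top view they are at (287,168), (308,257) and (373,141). The one on the rail, last in the row and away from the bracket, fits the description. I'll check it in a crop.

```bash
cat > h.py <<'E'
import numpy as np,cv2
def pts(f):
    """world xyz per pixel from the depth map"""
    h,w=f['z_map'].shape
    u,v=np.meshgrid(np.arange(w),np.arange(h))
    p=cv2.undistortPoints(np.stack([u,v],-1).reshape(-1,1,2).astype(float),f['K'],f['D']).reshape(h,w,2)
    z=f['z_map'].astype(float); c=np.dstack([p[...,0]*z,p[...,1]*z,z])
    T=np.linalg.inv(f['camera_from_world']); return c@T[:3,:3].T+T[:3,3]
def ray(f,uv,z):
    p=cv2.undistortPoints(np.array(uv,float).reshape(-1,1,2),f['K'],f['D']).reshape(-1,2)
    T=np.linalg.inv(f['camera_from_world']); d=np.c_[p,np.ones(len(p))]@T[:3,:3].T; o=T[:3,3]
    return o+d*((z-o[2])/d[:,2])[:,None]
def proj(f,X):
    T=f['camera_from_world']; r=cv2.Rodrigues(T[:3,:3])[0]
    return cv2.projectPoints(np.array(X,float).reshape(-1,1,3),r,T[:3,3],f['K'],f['D'])[0].reshape(-1,2)
E
python3 - <<'E'
from h import *
for n,(a,b,c,d) in dict(scene=(150,340,150,300),top=(185,350,120,230)).items():
    f=dict(np.load(n+'0.npz')); im=f['color'][c:d,a:b,::-1]
    cv2.imwrite(f'pics/{n}0c.png',cv2.resize(im,None,fx=4,fy=4,interpolation=cv2.INTER_CUBIC))
f=dict(np.load('top0.npz')); P=pts(f)
# plate: bright low-sat pixels inside mat
hsv=cv2.cvtColor(f['color'],cv2.COLOR_RGB2HSV)
m=((hsv[...,1]<60)&(hsv[...,2]>120)).astype(np.uint8); m[:130]=0;m[225:]=0;m[:,:188]=0;m[:,345:]=0
m=cv2.morphologyEx(m,cv2.MORPH_CLOSE,np.ones((9,9)))
cs,_=cv2.findContours(m,0,2); c=max(cs,key=cv2.contourArea)
box=cv2.boxPoints(cv2.minAreaRect(c)); print(box, P[200,300],P[141,260])
q=cv2.approxPolyDP(cv2.convexHull(c),6,True).reshape(-1,2);print(q)
W=ray(f,q,0.005);print(W)
print([P[y,x].round(3) for x,y in [(250,140),(210,185),(330,165),(290,260)]])
E
```

```text
[[190.14725 192.67058]
 [204.613   130.40504]
 [344.49722 162.9034 ]
 [330.03146 225.16893]] [ 0.51792706 -0.12006803  0.00623624] [ 0.68836453 -0.03322878  0.00223767]
[[207 133]
 [340 162]
 [330 224]
 [192 193]]
[[ 0.72382284  0.10702448  0.005     ]
 [ 0.60966139 -0.23872394  0.005     ]
 [ 0.44913118 -0.18930609  0.005     ]
 [ 0.56248884  0.15618973  0.005     ]]
[array([ 0.695, -0.007, -0.002]), array([0.579, 0.108, 0.008]), array([ 0.604, -0.211,  0.003]), array([ 0.369, -0.078,  0.001])]
```

```bash
python3 - <<'E'
from h import *
for n in('scene','top'):
    f=dict(np.load(n+'0.npz'));P=pts(f);hsv=cv2.cvtColor(f['color'],cv2.COLOR_RGB2HSV)
    m=((hsv[...,1]>130)&(hsv[...,2]>60)&(hsv[...,0]>15)&(hsv[...,0]<90)).astype(np.uint8)
    k,l,s,c=cv2.connectedComponentsWithStats(m)
    for i in range(1,k):
        if s[i,4]>15:
            q=P[l==i]; print(n,c[i].round(),s[i,4],q.min(0).round(3),q.max(0).round(3))
E
```

```text
scene [311.   8.] 338 [ 0.291 -0.405  0.004] [0.791 1.004 0.721]
scene [152. 198.] 205 [ 0.339 -0.405  0.   ] [ 0.791 -0.07   0.721]
scene [240. 229.] 90 [ 0.57  -0.106  0.042] [ 0.613 -0.08   0.064]
scene [205. 341.] 268 [ 0.62  -0.405  0.001] [ 0.791 -0.293  0.721]
top [374. 139.] 81 [ 0.634 -0.34   0.06 ] [ 0.662 -0.298  0.072]
top [286. 173.] 16 [ 0.577 -0.091  0.05 ] [ 0.584 -0.081  0.064]
top [303. 256.] 42 [ 0.363 -0.113  0.053] [0.387 0.01  0.899]
top [315. 259.] 34 [ 0.356 -0.137  0.063] [ 0.378 -0.119  0.072]
```

View pics/scene0c.png

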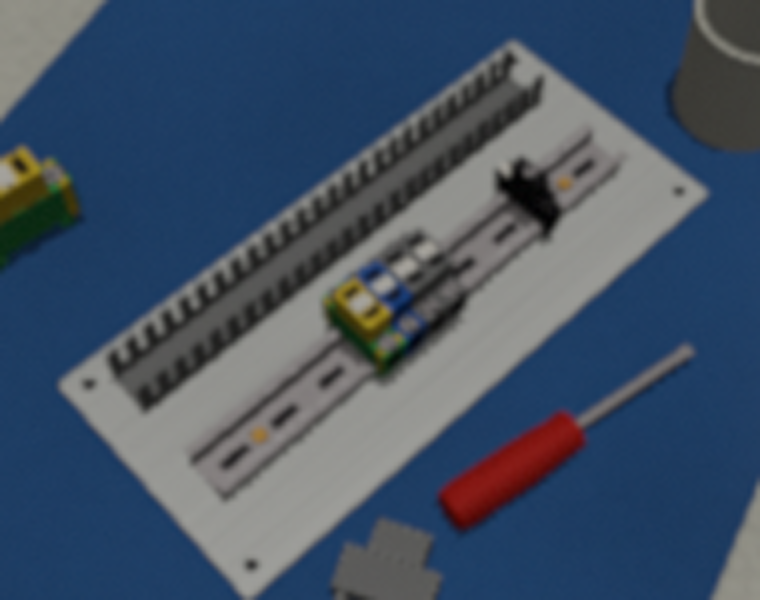

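View pics/top0c.png

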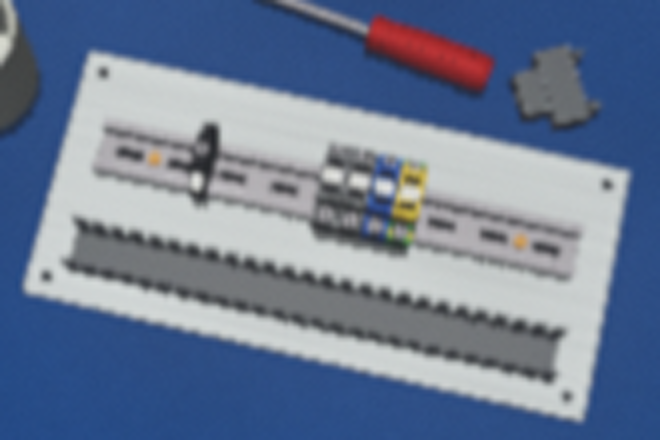

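The crop confirms it. The small green/yellow block on the rail is last in the row (scene crop (360,320), top crop (410,195)), behind blue and two greys, and the black bracket is at scene crop (530,195). Next I'll get the panel frame and the approach point.

```bash
python3 - <<'E'
from h import *
t=dict(np.load('top0.npz'));s=dict(np.load('scene0.npz'))
A=lambda q,o:np.array(q)/4.+o
zt=0.005
ct=ray(t,A([[92,52],[630,172],[585,420],[25,292]],[185,120])-.4,zt)  # far-left,far-right,near-right,near-left
cs=ray(s,A([[708,192],[248,598],[60,383],[515,40]],[150,150])-.4,zt)
for c in(ct,cs):
    ax=(c[0]-c[1]+c[3]-c[2])[:2];L=np.linalg.norm(ax)/2
    print(c.mean(0).round(4),'ang',np.degrees(np.arctan2(ax[1],ax[0])).round(2),'L',L.round(3),'W',np.linalg.norm((c[3]-c[0])[:2]).round(3))
c=(ct.mean(0)+cs.mean(0))/2
a=np.radians(71.7);X=np.array([np.cos(a),np.sin(a)]);Y=np.array([-X[1],X[0]])
def pan(p):d=p[:2]-c[:2];return np.array([d@X,d@Y]).round(4)
# top faces
print('blk4 top',[pan(p) for p in ray(t,A([[412,190]],[185,120])-.4,.062)],[pan(p) for p in ray(s,A([[361,304]],[150,150])-.4,.062)])
print('brkt',[pan(p) for p in ray(t,A([[205,160]],[185,120])-.4,.055)],[pan(p) for p in ray(s,A([[525,185]],[150,150])-.4,.055)])
P=pts(t); print(c,'mat z',np.median(P[250:280,200:280,2]),'cam wrist',)
w=dict(np.load('wrist0.npz'));print(np.linalg.inv(w['camera_from_world'])[:3,3])
E
```

```text
[ 0.5859 -0.0427  0.005 ] ang 71.53 L 0.369 W 0.17
[ 0.5868 -0.041   0.005 ] ang 71.36 L 0.369 W 0.168
blk4 top [array([-0.045 , -0.0219])] [array([-0.0451, -0.0201])]
brkt [array([ 0.0845, -0.014 ])] [array([ 0.0792, -0.0246])]
[ 0.58635524 -0.04187152  0.005     ] mat z 0.0020210492691872806 cam wrist
[ 0.28124659 -0.56185339  0.37378713]
```

Request:
drive_tool --motion '[{"travel": [-0.02,0,-0.012],"twist": 0,"gripper": 0.0},{"travel": [-0.03,0,-0.018],"twist": 0,"gripper": 0.0},{"travel": [-0.03,0,-0.018],"twist": 0,"gripper": 0.0},{"travel": [-0.03,0,-0.018],"twist": 0,"gripper": 0.0},{"travel": [-0.03,0,-0.018],"twist": 0,"gripper": 0.0},{"travel": [-0.03,0,-0.018],"twist": 0,"gripper": 0.0},{"travel": [-0.03,0,-0.018],"twist": 0,"gripper": 0.0},{"travel": [-0.03,0,-0.018],"twist": 0,"gripper": 0.0},{"travel": [-0.03,0,-0.018],"twist": 0,"gripper": 0.0},{"travel": [-0.03,0,-0.018],"twist": -5,"gripper": 0.0}]'

```text
time_s: 0.98
tcp_pos: [0.4318, -0.3141, 0.2223]
eef_rot: [[-0.908, -0.005, 0.418], [-0.418, 0.001, -0.908], [0.004, -1.0, -0.003]]
force: [0.7, -1.0, 0.6]
grip_width: -0.0003
```

Request:
drive_tool --motion '[{"travel": [0,0,0],"twist": -7,"gripper": 0.0},{"travel": [0,0,0],"twist": -7,"gripper": 0.0},{"travel": [0,0,0],"twist": -7,"gripper": 0.0},{"travel": [0,0,0],"twist": -7,"gripper": 0.0},{"travel": [0,0,0],"twist": -7,"gripper": 0.0},{"travel": [0,0,0],"twist": -7,"gripper": 0.0},{"travel": [0,0,0],"twist": -4,"gripper": 0.0},{"travel": [0,0,0],"twist": 0,"gripper": 0.0}]'

```text
time_s: 1.65
tcp_pos: [0.4376, -0.3039, 0.2214]
eef_rot: [[-0.3, -0.006, 0.954], [-0.954, 0.004, -0.3], [-0.003, -1.0, -0.007]]
force: [0.5, -0.8, 0.1]
grip_width: 0.0003
```

Request:
drive_tool --motion '[{"travel": [-0.025,0.008,0.01],"twist": 1,"gripper": 0.0},{"travel": [-0.025,0.008,0.01],"twist": 0,"gripper": 0.0},{"travel": [-0.025,0.008,0.01],"twist": 0,"gripper": 0.0},{"travel": [-0.025,0.008,0.01],"twist": 0,"gripper": 0.0},{"travel": [-0.025,0.008,0.01],"twist": 0,"gripper": 0.0},{"travel": [-0.025,0.008,0.01],"twist": 0,"gripper": 0.0},{"travel": [-0.025,0.008,0.01],"twist": 0,"gripper": 0.0},{"travel": [-0.015,0.0,0.008],"twist": 0,"gripper": 0.0},{"travel": [0,0,0],"twist": 0,"gripper": 0.0}]'

```text
time_s: 2.4
tcp_pos: [0.577, -0.1447, 0.1616]
eef_rot: [[-0.349, -0.007, 0.937], [-0.937, 0.004, -0.349], [-0.001, -1.0, -0.008]]
force: [-0.4, 0.7, -0.8]
grip_width: -0.0001
```

```bash
python3 - <<'E'
from cell import manip
from h import *
f=manip.grab_frame('wrist');cv2.imwrite('pics/wrist1.png',f['color'][:,:,::-1]);np.savez('wrist1.npz',**f)
f=manip.grab_frame('scene');cv2.imwrite('pics/scene1c.png',cv2.resize(f['color'][100:300,120:360,::-1],None,fx=3,fy=3,interpolation=2));np.savez('scene1.npz',**f)
o=manip.get_obs();print(o['time_s'],o['tcp_pos'],np.degrees(np.arctan2(o['eef_rot'][1][2],o['eef_rot'][0][2])))
E
```

```text
2.5 [ 0.57510546 -0.14734515  0.16153043] -20.527853123526423
```

View pics/wrist1.png

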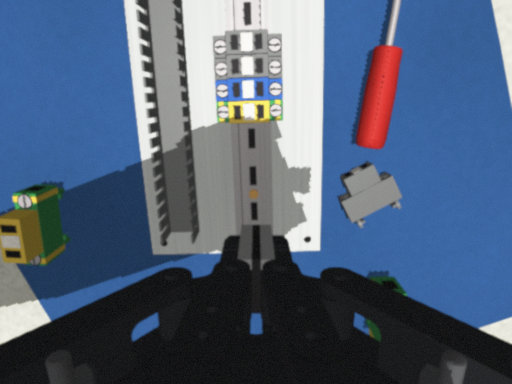

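View pics/scene1c.png

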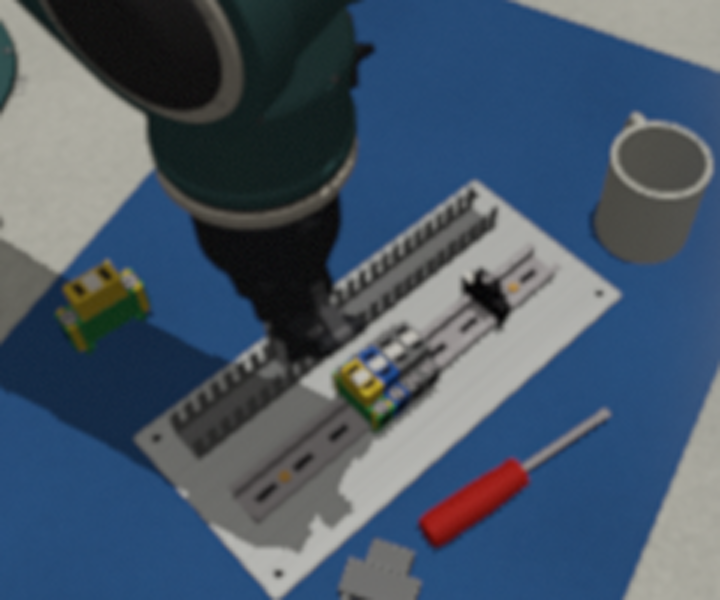

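The wrist view shows the closed row ahead: yellow top at (249,110), blue, then two greys, with the rail running up the image at column 252. The fingertips at (257,240) are behind the row and clear of it. I'll measure block 4's back and the rail line here.

```bash
python3 - <<'E'
from h import *
f=dict(np.load('wrist1.npz'));P=pts(f);hsv=cv2.cvtColor(f['color'],cv2.COLOR_RGB2HSV)
m=((hsv[...,1]>130)&(hsv[...,2]>60)&(hsv[...,0]>15)&(hsv[...,0]<90)).astype(np.uint8)
m[:80]=0;m[130:]=0;m[:,:200]=0;m[:,300:]=0
ys,xs=np.where(m);print('yellow',xs.min(),xs.max(),ys.min(),ys.max())
q=P[m>0];print('z',q[:,2].min(),q[:,2].max())
# edges: block sides via wide columns
cv2.imwrite('pics/w1c.png',cv2.resize(f['color'][0:240,190:310,::-1],None,fx=5,fy=2.5,interpolation=2)) 
# plate side edges: blue->white transitions on rows
L=[];R=[]
blue=(hsv[...,0]>95)&(hsv[...,0]<130)&(hsv[...,1]>120)
for y in range(20,230,5):
    r=np.where(~blue[y,255:360])[0]
    k=np.where(blue[y,290:345])[0]
    if len(k):R.append((290+k[0]-.5,y))
W=ray(f,R,.005)
v,_,_=[x for x in [cv2.fitLine(W[:,:2].astype(np.float32),cv2.DIST_HUBER,0,.01,.01)]][0][:2].ravel(),0,0
ang=np.degrees(np.arctan2(v[1],v[0]))%180;print('plate edge ang',ang,len(R))
tb=np.array([0.5864,-0.0419]);
for A in (71.45,):
    a=np.radians(A);X=np.array([np.cos(a),np.sin(a)]);Y=np.array([-X[1],X[0]])
    pan=lambda p:np.round([(p[:2]-tb)@X,(p[:2]-tb)@Y],4)
    print('edge y(-.085)',[pan(p)[1] for p in W[::6]])
    for u,z in (((222,121),.044),((281,119),.044),((235,120),.062),((265,120),.062),((232,102),.062),((265,102),.062)): print(u,pan(ray(f,[u],z)[0]))
    print('tcp',pan(np.array([0.57510546,-0.14734515])))
E
```

```text
yellow 219 279 100 122
z 0.04303855903169179 0.31026855881784077
plate edge ang 71.378914 42
edge y(-.085) [np.float64(-0.0858), np.float64(-0.0861), np.float64(-0.0855), np.float64(-0.0859), np.float64(-0.0854), np.float64(-0.0858), np.float64(-0.0854)]
(222, 121) [-0.0513  0.0019]
(281, 119) [-0.0513 -0.0448]
(235, 120) [-0.0498 -0.0097]
(265, 120) [-0.0505 -0.0319]
(232, 102) [-0.0368 -0.0082]
(265, 102) [-0.0376 -0.0322]
tcp [-0.1036 -0.0228]
```

View pics/w1c.png

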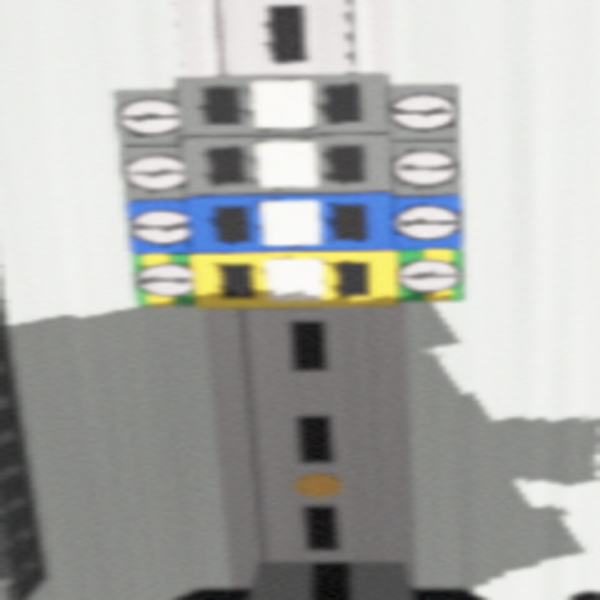

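```bash
python3 - <<'E'
from cell import manip
from h import *
o=manip.get_obs();R=np.array(o['eef_rot']);t=np.array(o['tcp_pos'])
f=dict(np.load('wrist1.npz'))
for d in(.004,.017,.03):
    for x in(-.011,.011): print(d,x,proj(f,[t+R@[x,d,0]]).round(1))
cv2.imwrite('pics/w1f.png',cv2.resize(f['color'][200:360,180:340,::-1],None,fx=4,fy=4,interpolation=2)) 
E
```

```text
0.004 -0.011 [[253.5 219.7]]
0.004 0.011 [[253.5 260.3]]
0.017 -0.011 [[253.6 211. ]]
0.017 0.011 [[253.6 249.1]]
0.03 -0.011 [[253.7 203.5]]
0.03 0.011 [[253.7 239.4]]
```

View pics/w1f.png

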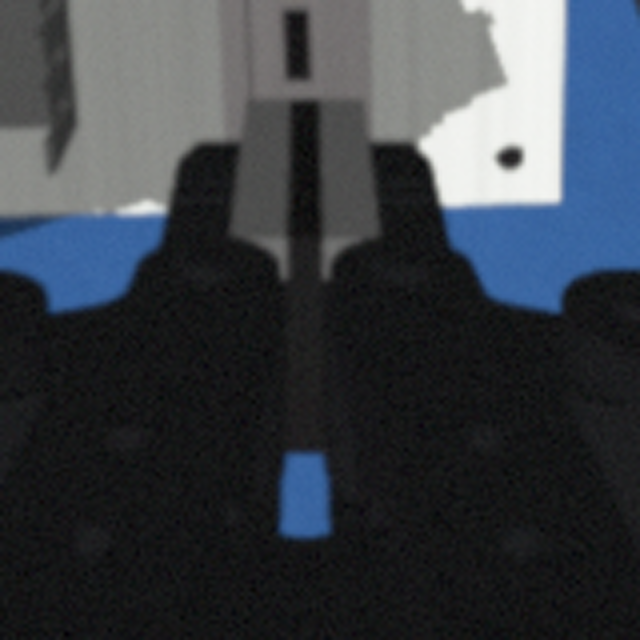

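Request:
drive_tool --motion '[{"travel": [0,0.02,0],"twist": -2,"gripper": 0.0},{"travel": [0,0.025,-0.001],"twist": 0,"gripper": 0.0},{"travel": [0,0.025,0],"twist": 0,"gripper": 0.0},{"travel": [0,0.015,0],"twist": 0,"gripper": 0.0},{"travel": [0,0.005,0],"twist": 0,"gripper": 0.0},{"travel": [0,0,0],"twist": 0,"gripper": 0.0}]'

```text
time_s: 3.0
tcp_pos: [0.5706, -0.1548, 0.0705]
eef_rot: [[-0.332, -0.006, 0.943], [-0.943, -0.002, -0.332], [0.004, -1.0, -0.005]]
force: [-0.5, -0.4, -0.1]
grip_width: -0.0
```

```bash
python3 - <<'E'
from cell import manip
from h import *
f=manip.grab_frame('wrist');s=manip.grab_frame('scene')
o=manip.get_obs();R=np.array(o['eef_rot']);t=np.array(o['tcp_pos'])
print(o['time_s'],t,np.degrees(np.arctan2(R[1,2],R[0,2])))
P=pts(f)
for y in range(215,265,4):
    print(y,[((P[y,x]-t)@R*1000).round(1).tolist() for x in (247,264)], f['z_map'][y,247].round(3))
for d in(.004,.017,.03):
    for x in(-.011,.011): print(d,x,proj(f,[t+R@[x,d,0]]).round(1),proj(s,[t+R@[x,d,0]]).round(1))
cv2.imwrite('pics/w2.png',f['color'][:,:,::-1])
cv2.imwrite('pics/s2c.png',cv2.resize(s['color'][190:290,180:300,::-1],None,fx=6,fy=6,interpolation=2))
E
```

```text
3.1 [ 0.57155548 -0.15470681  0.07196151] -19.34026336874526
215 [[11.4, 64.4, -6.5], [11.6, 65.0, 5.0]] 0.224
219 [[13.6, 62.4, -6.5], [14.3, 64.4, 5.0]] 0.223
223 [[17.3, 64.8, -6.6], [17.1, 64.1, 5.0]] 0.226
227 [[-10.4, -11.6, -4.4], [-10.3, -11.2, 3.1]] 0.145
231 [[-10.3, -15.8, -4.2], [-9.9, -14.8, 3.0]] 0.141
235 [[-10.7, -21.0, -4.1], [-10.7, -21.2, 2.9]] 0.136
239 [[-10.5, -24.6, -4.0], [-10.1, -23.6, 2.8]] 0.133
243 [[-10.8, -29.1, -3.9], [-10.6, -28.5, 2.7]] 0.128
247 [[-10.3, -31.5, -3.8], [-10.2, -31.4, 2.7]] 0.126
251 [[-10.7, -35.9, -3.7], [-10.7, -35.8, 2.6]] 0.122
255 [[-10.4, -38.5, -3.6], [-11.4, -40.4, 2.4]] 0.119
259 [[-11.0, -42.6, -3.5], [-10.6, -41.9, 2.4]] 0.115
263 [[-11.7, -46.9, -3.4], [-11.7, -47.0, 2.3]] 0.111
0.004 -0.011 [[256.9 213.8]] [[220.5 240.8]]
0.004 0.011 [[256.8 255.2]] [[212.3 247.2]]
0.017 -0.011 [[256.8 205.4]] [[221.  243.6]]
0.017 0.011 [[256.8 244.2]] [[212.9 250. ]]
0.03 -0.011 [[256.8 198.1]] [[221.4 246.3]]
0.03 0.011 [[256.8 234.6]] [[213.4 252.7]]
```

View pics/w2.png

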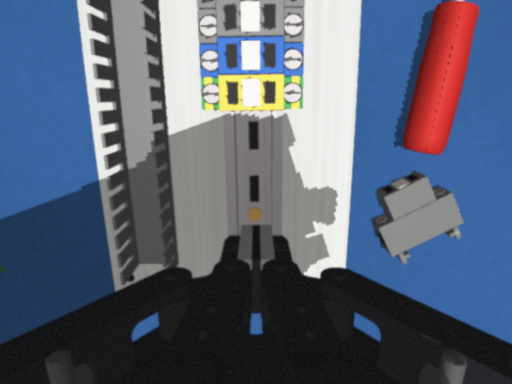

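View pics/s2c.png

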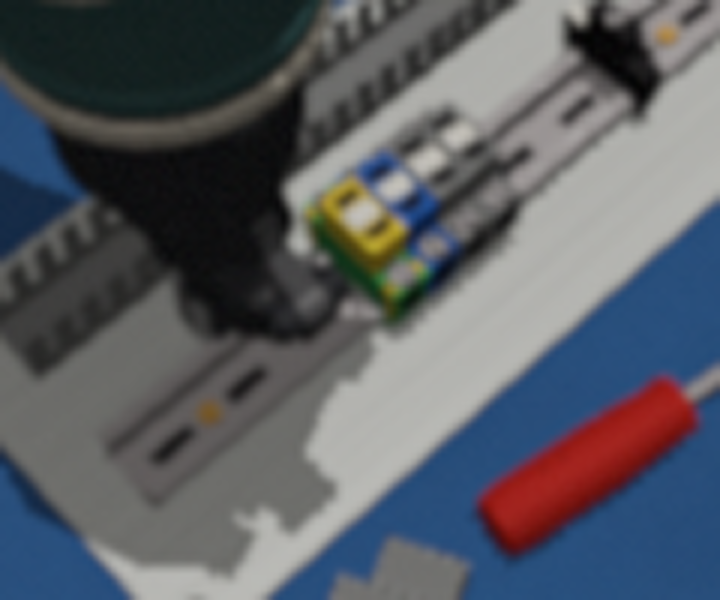

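```bash
python3 - <<'E'
from cell import manip
from h import *
s=manip.grab_frame('scene');f=manip.grab_frame('wrist');np.savez('s3.npz',**s);np.savez('w3.npz',**f)
o=manip.get_obs();R=np.array(o['eef_rot']);t=np.array(o['tcp_pos']);print(t)
P=pts(s)
for v in range(222,252,3):
    print(v,[((P[v,u]-t)@R*1000).round(0).astype(int).tolist() for u in range(206,244,5)])
E
```

```text
[ 0.57228943 -0.15421574  0.07257118]
222 [[28, -152, 26], [21, -150, 31], [14, -146, 35], [6, -139, 36], [-4, -129, 37], [-78, 69, -50], [-67, 13, -16], [-74, 12, -9]]
225 [[28, -141, 25], [23, -143, 32], [15, -138, 35], [6, -130, 37], [-3, -120, 38], [-59, 29, -25], [-61, 10, -9], [-68, 9, -2]]
228 [[21, -101, 9], [17, -110, 19], [12, -116, 29], [7, -121, 37], [-1, -113, 39], [-58, 41, -25], [-58, 15, -6], [-64, 10, 3]]
231 [[14, -58, -8], [17, -95, 17], [13, -104, 28], [10, -118, 40], [1, -109, 42], [-61, 67, -31], [-57, 29, -7], [-59, 11, 9]]
234 [[15, -47, -8], [18, -86, 17], [7, -68, 15], [-3, -59, 17], [4, -106, 45], [-7, -90, 44], [-58, 47, -9], [-58, 21, 10]]
237 [[-8, 65, -57], [19, -73, 16], [8, -59, 16], [2, -61, 23], [6, -100, 47], [-1, -99, 52], [-7, -99, 58], [-59, 38, 8]]
240 [[-4, 66, -52], [13, -33, 2], [12, -59, 21], [14, -91, 41], [9, -95, 49], [4, -101, 57], [-5, -94, 61], [-59, 54, 7]]
243 [[1, 67, -46], [13, -16, -1], [15, -55, 24], [14, -76, 39], [14, -99, 55], [6, -95, 60], [-49, 66, 0], [-53, 52, 14]]
246 [[5, 68, -40], [-4, 70, -34], [9, -14, 11], [-18, 59, -14], [15, -90, 56], [-35, 64, -1], [-40, 52, 11], [-53, 66, 14]]
249 [[10, 66, -34], [1, 70, -28], [-4, 55, -14], [-14, 65, -11], [-22, 64, -3], [-27, 52, 10], [-40, 67, 11], [-49, 69, 18]]
```

Request:
drive_tool --motion '[{"travel": [0,0.012,-0.001],"twist": -1,"gripper": 0.0},{"travel": [0,0.012,-0.001],"twist": 0,"gripper": 0.0},{"travel": [0,0,0],"twist": 0,"gripper": 0.0},{"travel": [0,0,0],"twist": 0,"gripper": 0.0},{"travel": [0,0,0],"twist": 0,"gripper": 0.0}]'

```text
time_s: 3.62
tcp_pos: [0.5714, -0.1539, 0.0486]
eef_rot: [[-0.312, 0.001, 0.95], [-0.95, -0.004, -0.312], [0.003, -1.0, 0.002]]
force: [0.0, 0.6, -0.1]
grip_width: 0.0001
```

```bash
cat > look.py <<'E'
from cell import manip
from h import *
import sys
k=sys.argv[1]
f=manip.grab_frame('wrist');s=manip.grab_frame('scene')
o=manip.get_obs();R=np.array(o['eef_rot']);t=np.array(o['tcp_pos'])
print(o['time_s'],t.round(4),'ang',np.degrees(np.arctan2(R[1,2],R[0,2])).round(2),np.round(o['force'],1))
tb=np.array([0.5864,-0.0419]);a=np.radians(71.4);X=np.array([np.cos(a),np.sin(a)]);Y=np.array([-X[1],X[0]])
pan=lambda p:np.round([(p[:2]-tb)@X,(p[:2]-tb)@Y,p[2]],4)
print('tcp panel',pan(t))
P=pts(f)
for y in range(219,236,3): print(y,[pan(P[y,x]).tolist() for x in (246,266)])
cv2.imwrite(f'pics/w{k}.png',f['color'][:,:,::-1])
cv2.imwrite(f'pics/s{k}c.png',cv2.resize(s['color'][150:290,180:330,::-1],None,fx=5,fy=4,interpolation=2))
np.savez('w.npz',**f);np.savez('s.npz',**s)
E
python3 look.py 4
```

```text
3.7167 [ 0.5716 -0.154   0.0489] ang -18.2 [-0.1  0.3  0.5]
tcp panel [-0.111  -0.0217  0.0489]
219 [[-0.1165, -0.016, 0.0084], [-0.1167, -0.0281, 0.0076]]
222 [[-0.1188, -0.016, 0.0076], [-0.1188, -0.0282, 0.0074]]
225 [[-0.1001, -0.0173, 0.0593], [-0.0998, -0.0262, 0.0599]]
228 [[-0.0998, -0.0174, 0.0635], [-0.1, -0.0261, 0.0628]]
231 [[-0.1007, -0.0174, 0.0648], [-0.0998, -0.026, 0.0667]]
234 [[-0.1003, -0.0175, 0.0689], [-0.1002, -0.0259, 0.069]]
```

View pics/w4.png

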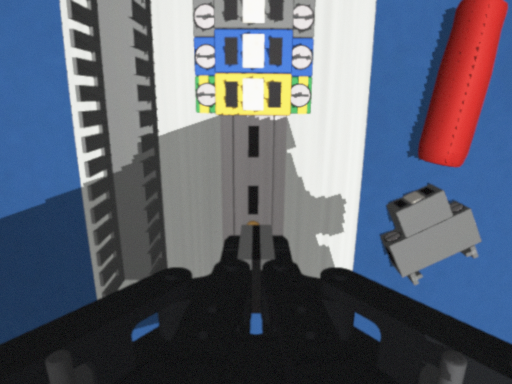

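View pics/s4c.png

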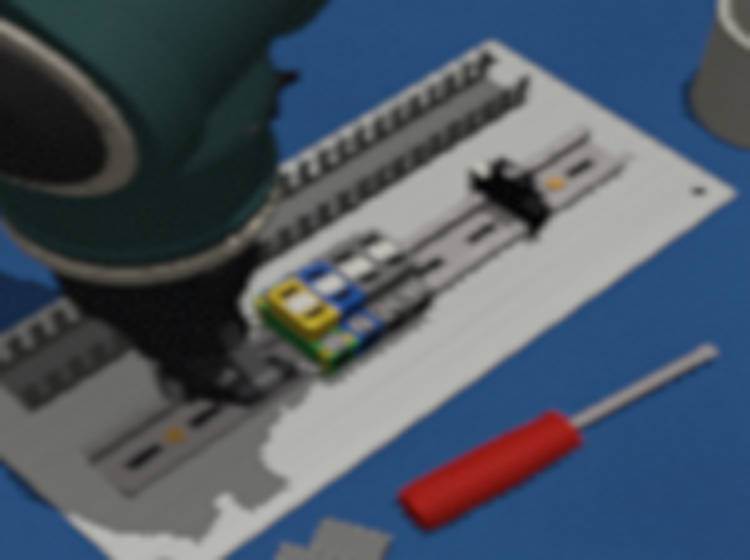

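Request:
drive_tool --motion '[{"travel": [0,0.008,0],"twist": 0,"gripper": 0.0},{"travel": [0,0,0],"twist": 0,"gripper": 0.0}]'

```text
time_s: 3.88
tcp_pos: [0.572, -0.1541, 0.0408]
eef_rot: [[-0.312, 0.003, 0.95], [-0.95, -0.004, -0.312], [0.003, -1.0, 0.004]]
force: [-0.3, 0.5, 0.1]
grip_width: -0.0001
```

Request:
drive_tool --motion '[{"travel": [0,0.004,0],"twist": 0,"gripper": 0.0},{"travel": [0,0,0],"twist": 0,"gripper": 0.0}]'

```text
time_s: 4.05
tcp_pos: [0.572, -0.1541, 0.0363]
eef_rot: [[-0.313, 0.002, 0.95], [-0.95, -0.004, -0.312], [0.003, -1.0, 0.004]]
force: [-1.0, 0.4, -0.1]
grip_width: -0.0004
```

```bash
python3 look.py 5
```

```text
4.15 [ 0.5724 -0.1542  0.037 ] ang -18.2 [0.9 0.5 0.8]
tcp panel [-0.1109 -0.0225  0.037 ]
219 [[-0.1119, -0.0171, 0.0083], [-0.112, -0.0284, 0.0077]]
222 [[-0.114, -0.017, 0.0076], [-0.1137, -0.0284, 0.0082]]
225 [[-0.1003, -0.018, 0.0464], [-0.1001, -0.0269, 0.0469]]
228 [[-0.1002, -0.0181, 0.0502], [-0.0999, -0.0268, 0.0509]]
231 [[-0.1004, -0.0181, 0.0531], [-0.0998, -0.0266, 0.0544]]
234 [[-0.1, -0.0182, 0.0573], [-0.0996, -0.0265, 0.058]]
```

Request:
drive_tool --motion '[{"travel": [0,0.004,-0.001],"twist": 0,"gripper": 0.0},{"travel": [0,0,0],"twist": 0,"gripper": 0.0}]'

```text
time_s: 4.32
tcp_pos: [0.5716, -0.1539, 0.0329]
eef_rot: [[-0.312, 0.004, 0.95], [-0.95, -0.005, -0.312], [0.003, -1.0, 0.005]]
force: [-1.1, 0.3, -0.8]
grip_width: -0.0
```

Request:
drive_tool --motion '[{"travel": [0,0.004,-0.001],"twist": 0,"gripper": 0.0},{"travel": [0,0,0],"twist": 0,"gripper": 0.0}]'

```text
time_s: 4.48
tcp_pos: [0.5706, -0.1536, 0.0286]
eef_rot: [[-0.312, 0.004, 0.95], [-0.95, -0.005, -0.312], [0.003, -1.0, 0.005]]
force: [-0.0, 0.1, -0.7]
grip_width: -0.0001
```

```bash
python3 look.py 6
```

```text
4.5833 [ 0.5712 -0.1537  0.0292] ang -18.21 [-0.3 -0.1  0.6]
tcp panel [-0.1108 -0.0212  0.0292]
219 [[-0.1088, -0.0157, 0.0085], [-0.1089, -0.0266, 0.0082]]
222 [[-0.1105, -0.0157, 0.0085], [-0.1108, -0.0266, 0.0078]]
225 [[-0.0996, -0.0165, 0.0402], [-0.1002, -0.0254, 0.0387]]
228 [[-0.0999, -0.0165, 0.0432], [-0.0999, -0.0252, 0.0428]]
231 [[-0.0999, -0.0166, 0.0463], [-0.0997, -0.0251, 0.0469]]
234 [[-0.0999, -0.0167, 0.0497], [-0.1001, -0.025, 0.049]]
```

View pics/w6.png

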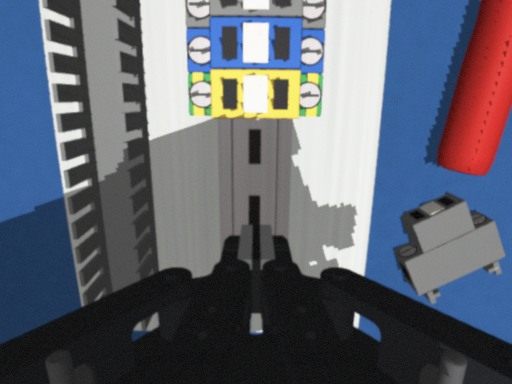

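Request:
drive_tool --motion '[{"travel": [0,0.004,0],"twist": 0.4,"gripper": 0.0},{"travel": [-0.009,0,0],"twist": 0,"gripper": 0.0},{"travel": [-0.009,0,0],"twist": 0,"gripper": 0.0},{"travel": [-0.009,0,0],"twist": 0,"gripper": 0.0},{"travel": [-0.006,0,0],"twist": 0,"gripper": 0.0},{"travel": [-0.003,0,0],"twist": 0,"gripper": 0.0},{"travel": [0,0,0],"twist": 0,"gripper": 0.0}]'

```text
time_s: 5.17
tcp_pos: [0.5845, -0.1144, 0.0251]
eef_rot: [[-0.319, 0.006, 0.948], [-0.948, -0.004, -0.319], [0.002, -1.0, 0.007]]
force: [0.6, 0.3, 0.4]
grip_width: -0.0
```

```bash
python3 look.py 7
```

```text
5.2667 [ 0.5842 -0.1155  0.025 ] ang -18.62 [ 1.2  0.2 -0.5]
tcp panel [-0.0705 -0.0214  0.025 ]
219 [[-0.045, -0.0179, 0.0638], [-0.0455, -0.025, 0.0626]]
222 [[-0.0459, -0.0179, 0.0645], [-0.0467, -0.025, 0.0624]]
225 [[-0.0477, -0.0179, 0.0628], [-0.0475, -0.025, 0.0635]]
228 [[-0.0487, -0.0179, 0.0631], [-0.0491, -0.025, 0.0622]]
231 [[-0.0502, -0.0178, 0.0622], [-0.0496, -0.025, 0.0639]]
234 [[-0.0512, -0.0178, 0.0629], [-0.051, -0.025, 0.0633]]
```

View pics/w7.png

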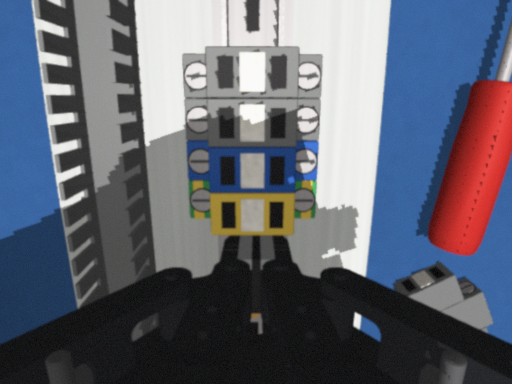

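View pics/s7c.png

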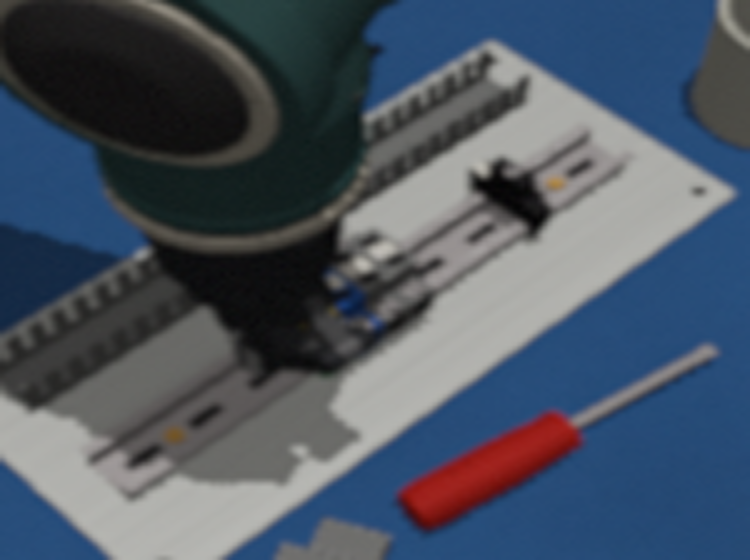

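The tips are about 8 mm short of block 4's back (yellow edge at row 235) and centred on it, and the row is still closed. I'll approach gently and then push.

Request:
drive_tool --motion '[{"travel": [-0.002,0,0],"twist": 0,"gripper": 0.0},{"travel": [-0.002,0,0],"twist": 0,"gripper": 0.0},{"travel": [-0.002,0,0],"twist": 0,"gripper": 0.0},{"travel": [-0.002,0,0],"twist": 0,"gripper": 0.0},{"travel": [-0.002,0,0],"twist": 0,"gripper": 0.0},{"travel": [-0.002,0,0],"twist": 0,"gripper": 0.0},{"travel": [-0.002,0,0],"twist": 0,"gripper": 0.0},{"travel": [-0.002,0,0],"twist": 0,"gripper": 0.0}]'

```text
time_s: 5.93
tcp_pos: [0.5893, -0.1013, 0.025]
eef_rot: [[-0.322, 0.005, 0.947], [-0.947, -0.006, -0.322], [0.004, -1.0, 0.007]]
force: [-0.4, 0.2, -0.4]
grip_width: 0.0001
```

```bash
python3 look.py 8|head -2
```

```text
6.0333 [ 0.5894 -0.101   0.025 ] ang -18.76 [ 0.4 -0.6  0.2]
tcp panel [-0.055  -0.0217  0.025 ]
```

View pics/w8.png

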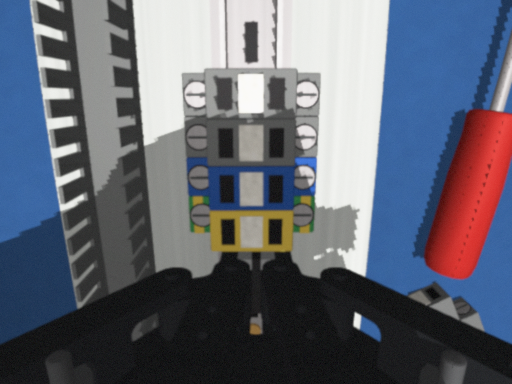

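Contact is made: the row moved with the tool and is still closed. I'll keep pushing steadily.

Request:
drive_tool --motion '[{"travel": [-0.0025,0,0],"twist": -0.2,"gripper": 0.0},{"travel": [-0.0025,0,0],"twist": 0,"gripper": 0.0},{"travel": [-0.0025,0,0],"twist": 0,"gripper": 0.0},{"travel": [-0.0025,0,0],"twist": 0,"gripper": 0.0},{"travel": [-0.0025,0,0],"twist": 0,"gripper": 0.0},{"travel": [-0.0025,0,0],"twist": 0,"gripper": 0.0},{"travel": [-0.0025,0,0],"twist": 0,"gripper": 0.0},{"travel": [-0.0025,0,0],"twist": 0,"gripper": 0.0},{"travel": [-0.0025,0,0],"twist": 0,"gripper": 0.0},{"travel": [-0.0025,0,0],"twist": 0,"gripper": 0.0}]'

```text
time_s: 6.87
tcp_pos: [0.598, -0.0753, 0.0248]
eef_rot: [[-0.318, 0.005, 0.948], [-0.948, -0.006, -0.318], [0.004, -1.0, 0.007]]
force: [-0.6, -0.3, -0.4]
grip_width: 0.0001
```

Request:
drive_tool --motion '[{"travel": [-0.0025,0,0],"twist": 0,"gripper": 0.0},{"travel": [-0.0025,0,0],"twist": 0,"gripper": 0.0},{"travel": [-0.0025,0,0],"twist": 0,"gripper": 0.0},{"travel": [-0.0025,0,0],"twist": 0,"gripper": 0.0},{"travel": [-0.0025,0,0],"twist": 0,"gripper": 0.0},{"travel": [-0.0025,0,0],"twist": 0,"gripper": 0.0},{"travel": [-0.0025,0,0],"twist": 0,"gripper": 0.0}]'

```text
time_s: 7.45
tcp_pos: [0.6042, -0.0568, 0.0248]
eef_rot: [[-0.318, 0.005, 0.948], [-0.948, -0.006, -0.318], [0.004, -1.0, 0.007]]
force: [0.2, -0.4, -0.8]
grip_width: 0.0004
```

```bash
python3 look.py 9|head -2
```

```text
7.55 [ 0.6043 -0.0564  0.0248] ang -18.53 [ 0.2 -0.4 -0.2]
tcp panel [-0.0081 -0.0216  0.0248]
```

View pics/w9.png

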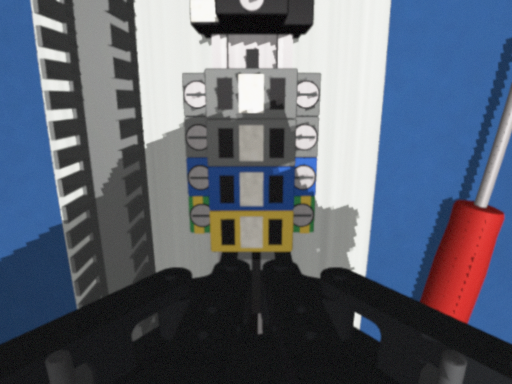

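```bash
python3 - <<'E'
from h import *
f=dict(np.load('w.npz'));tb=np.array([0.5864,-0.0419]);a=np.radians(71.4);X=np.array([np.cos(a),np.sin(a)])
g=lambda uv,z:((ray(f,[uv],z)[0][:2]-tb)@X).round(4)
print('b1 top front',g((251,68.5),.062),'shoulder',g((196,74),.044),'blk4 back',g((251,250),.062))
P=pts(f)
for y in range(4,76,4):print(y,[(round(float((P[y,x,:2]-tb)@X),4),round(float(P[y,x,2]),4)) for x in (208,251,290)])
E
```

```text
b1 top front 0.0664 shoulder 0.0659 blk4 back 0.0032
4 [(0.0906, 0.0411), (0.0865, 0.0575), (0.0908, 0.0406)]
8 [(0.0893, 0.0411), (0.0574, 0.1732), (0.0893, 0.0414)]
12 [(0.088, 0.0406), (0.0846, 0.0553), (0.0882, 0.0401)]
16 [(0.0866, 0.0408), (0.0833, 0.0559), (0.0867, 0.0407)]
20 [(0.085, 0.042), (0.0834, 0.0493), (0.0853, 0.0408)]
24 [(0.084, 0.0399), (0.0834, 0.0431), (0.084, 0.0403)]
28 [(0.0833, 0.0364), (0.0834, 0.0359), (0.0835, 0.0357)]
32 [(0.0833, 0.0281), (0.0838, 0.0255), (0.083, 0.0304)]
36 [(0.0837, 0.0168), (0.0852, 0.0077), (0.0832, 0.0201)]
40 [(0.0838, 0.0057), (0.0835, 0.0071), (0.0815, 0.0207)]
44 [(0.082, 0.006), (0.0818, 0.0069), (0.0799, 0.0201)]
48 [(0.0803, 0.0054), (0.0799, 0.0078), (0.0782, 0.0205)]
52 [(0.0785, 0.0051), (0.0781, 0.0084), (0.0766, 0.0202)]
56 [(0.0767, 0.005), (0.0763, 0.008), (0.075, 0.0204)]
60 [(0.0748, 0.0059), (0.0745, 0.0087), (0.0734, 0.0195)]
64 [(0.073, 0.0057), (0.0727, 0.0089), (0.0716, 0.0203)]
68 [(0.0712, 0.005), (0.0665, 0.0627), (0.0665, 0.0623)]
72 [(0.0653, 0.0624), (0.0653, 0.0618), (0.0653, 0.0626)]
```

There's about 17 mm left: bracket face at 83.4 mm, block 1's front at 66.5 mm.

Request:
drive_tool --motion '[{"travel": [-0.002,0,0],"twist": 0,"gripper": 0.0},{"travel": [-0.002,0,0],"twist": 0,"gripper": 0.0},{"travel": [-0.002,0,0],"twist": 0,"gripper": 0.0},{"travel": [-0.002,0,0],"twist": 0,"gripper": 0.0},{"travel": [-0.002,0,0],"twist": 0,"gripper": 0.0},{"travel": [-0.002,0,0],"twist": 0,"gripper": 0.0},{"travel": [-0.001,0,0],"twist": 0,"gripper": 0.0}]'

```text
time_s: 8.13
tcp_pos: [0.6087, -0.0434, 0.0247]
eef_rot: [[-0.318, 0.005, 0.948], [-0.948, -0.006, -0.318], [0.004, -1.0, 0.007]]
force: [-0.0, -0.6, 0.9]
grip_width: 0.0003
```

Request:
drive_tool --motion '[{"travel": [-0.001,0,0],"twist": 0,"gripper": 0.0},{"travel": [-0.001,0,0],"twist": 0,"gripper": 0.0}]'

```text
time_s: 8.3
tcp_pos: [0.6094, -0.0413, 0.0246]
eef_rot: [[-0.318, 0.005, 0.948], [-0.948, -0.006, -0.318], [0.004, -1.0, 0.006]]
force: [-0.3, 0.5, -0.4]
grip_width: 0.0007
```

Request:
drive_tool --motion '[{"travel": [-0.001,0,0],"twist": 0,"gripper": 0.0}]'

```text
time_s: 8.38
tcp_pos: [0.6095, -0.0408, 0.0246]
eef_rot: [[-0.319, 0.004, 0.948], [-0.948, -0.007, -0.319], [0.005, -1.0, 0.006]]
force: [-2.3, -7.5, 3.0]
grip_width: -0.0
```

Request:
drive_tool --motion '[{"travel": [-0.001,0,0],"twist": 0,"gripper": 0.0}]'

```text
time_s: 8.47
tcp_pos: [0.6095, -0.0408, 0.0246]
eef_rot: [[-0.319, 0.004, 0.948], [-0.948, -0.008, -0.319], [0.006, -1.0, 0.006]]
force: [-3.5, -6.6, 2.9]
grip_width: 0.0001
```

```bash
python3 look.py 10|head -2
```

```text
8.5667 [ 0.6095 -0.0408  0.0246] ang -18.63 [-2.4 -5.6  2.9]
tcp panel [ 0.0084 -0.0216  0.0246]
```

View pics/w10.png

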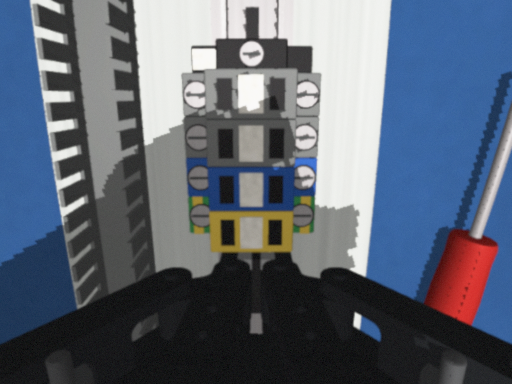

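Block 1 sits against the bracket (contact edge at row 68), no gaps show in the row, and the force is a steady 6–8 N. Backing off straight, then up.

Request:
drive_tool --motion '[{"travel": [0.003,0,0],"twist": 0,"gripper": 0.0},{"travel": [0.008,0,0],"twist": 0,"gripper": 0.0},{"travel": [0.012,0,0],"twist": 0,"gripper": 0.0},{"travel": [0.012,0,0],"twist": 0,"gripper": 0.0},{"travel": [0.012,-0.01,0],"twist": 0,"gripper": 0.0},{"travel": [0.01,-0.03,0],"twist": 0,"gripper": 0.0},{"travel": [0,-0.035,0],"twist": 0,"gripper": 0.0},{"travel": [0,-0.035,0],"twist": 0,"gripper": 0.0},{"travel": [0,-0.02,0],"twist": 0,"gripper": 0.0},{"travel": [0,0,0],"twist": 0,"gripper": 0.0}]'

```text
time_s: 9.4
tcp_pos: [0.5849, -0.1062, 0.1582]
eef_rot: [[-0.325, -0.002, 0.946], [-0.946, -0.008, -0.325], [0.008, -1.0, 0.001]]
force: [0.9, -0.4, 0.2]
grip_width: -0.0002
```

```bash
python3 look.py 11|head -2; python3 - <<'E'
from h import *
f=dict(np.load('w.npz'));cv2.imwrite('pics/w11c.png',cv2.resize(f['color'][0:200,170:330,::-1],None,fx=3,fy=3,interpolation=2))
tb=np.array([0.5864,-0.0419]);a=np.radians(71.4);X=np.array([np.cos(a),np.sin(a)]);P=pts(f)
hsv=cv2.cvtColor(f['color'],cv2.COLOR_RGB2HSV)
for n,lo,hi in(('yel',15,40),('blue',100,125)):
    m=(hsv[...,0]>=lo)&(hsv[...,0]<=hi)&(hsv[...,1]>120)&(P[...,2]>.058)&(P[...,2]<.067); q=(P[m][:,:2]-tb)@X
    if len(q): print(n,np.percentile(q,[1,99]).round(4))
m=(P[...,2]>.0585)&(P[...,2]<.066)&(np.abs(((P[...,:2]-tb)@np.array([-X[1],X[0]]))+.021)<.012); q=(P[m][:,:2]-tb)@X;print('row',np.percentile(q,[.5,99.5]))
E
```

```text
9.5 [ 0.5837 -0.106   0.1549] ang -18.96 [ 0.3 -0.2 -1. ]
tcp panel [-0.0616 -0.0179  0.1549]
yel [-0.1577  0.0347]
blue [0.0358 0.051 ]
row [0.01949448 0.06781051]
```

View pics/w11c.png

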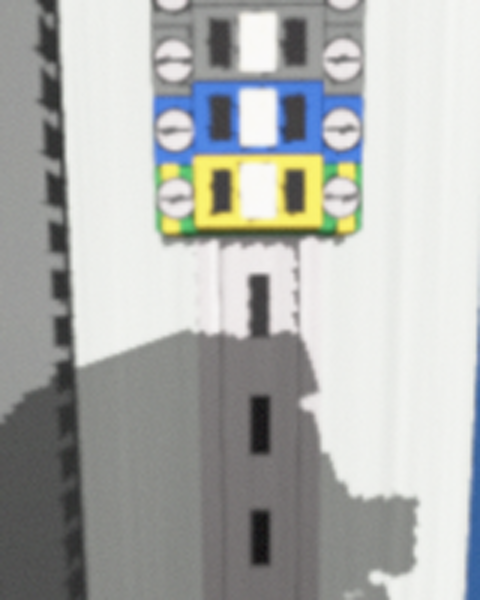

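View pics/s11c.png

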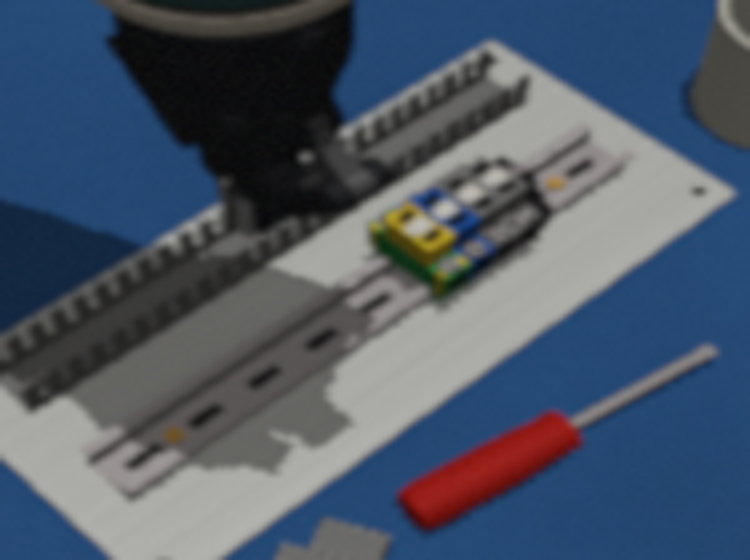

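Block 4's back is at 19.5 mm and the bracket face at 83.4 mm, which leaves 63.9 mm for 4 × 16 = 64 mm. I'll rise for one clear look at the whole row.

Request:
drive_tool --motion '[{"travel": [0,-0.035,0],"twist": 0,"gripper": 0.0},{"travel": [0,-0.035,0],"twist": 0,"gripper": 0.0},{"travel": [0,-0.03,0],"twist": 0,"gripper": 0.0},{"travel": [0,0,0],"twist": 0,"gripper": 0.0},{"travel": [0,0,0],"twist": 0,"gripper": 0.0},{"travel": [0,0,0],"twist": 0,"gripper": 0.0}]'

```text
time_s: 10.0
tcp_pos: [0.5801, -0.1083, 0.2499]
eef_rot: [[-0.327, -0.017, 0.945], [-0.945, -0.005, -0.327], [0.011, -1.0, -0.015]]
force: [-0.5, 0.6, -0.3]
grip_width: 0.0003
```

```bash
python3 look.py 12|head -2; python3 - <<'E'
from h import *
f=dict(np.load('w.npz'));cv2.imwrite('pics/w12c.png',cv2.resize(f['color'][0:150,170:330,::-1],None,fx=4,fy=4,interpolation=2))
E
```

```text
10.1 [ 0.5797 -0.1082  0.2492] ang -19.08 [ 0.3 -0.2  0.5]
tcp panel [-0.065  -0.0148  0.2492]
```

View pics/w12c.png

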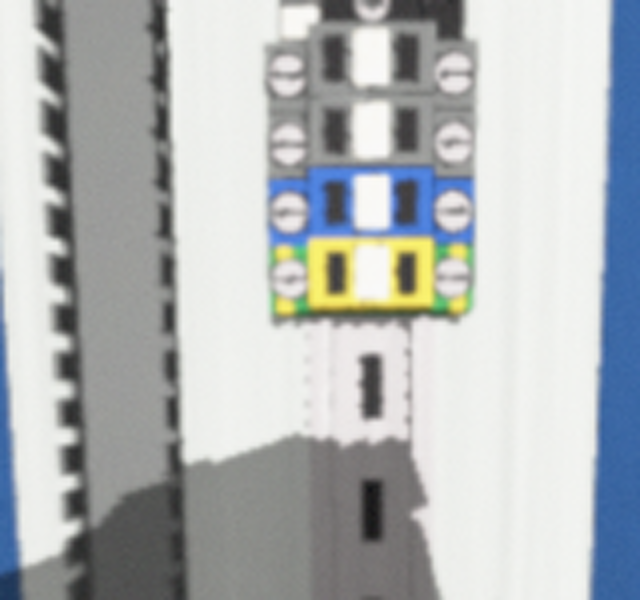

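The row is closed and sits against the bracket at the top of the crop, around (375,25). The hand is clear, so I'm handing in.

```bash
python3 -c "
from cell import manip
print(manip.sign_off())"
```

```text
the job is handed in; nothing more can be done
None
```

The whole row is now tight against the end bracket, and the job was handed in at about 10 s of the 37 s allowed. I pushed only on block 4's back with the closed fingertips. I stopped when the force rose to about 7–8 N against the bracket, then backed straight off and lifted clear.

**Fit:** in the last checks, block 4's back is 63.9 mm from the bracket face, against 64 mm for four blocks. No gaps show in the wrist pictures. The bracket face was measured before the final push, with camera calibration good to about 2 mm.

**Other objects:** the screwdriver looks unmoved in the last scene view. The mug and spare block are only partly in that view, but the tool never went near them.

**One disagreement:** the cameras put the closed fingertips about 10 mm behind the TCP, while `manip.tcp_to_tips` says 17 mm ahead. I went by the cameras, lowering in small steps with force checks, and nothing touched on the way down.

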